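# Put the breakfast caddy and the cook's rack right

## Robot

A 6-joint arm with a two-finger parallel gripper is mounted at the origin on a cart in front of the work surface, level with it; the furniture and walls round the work are solid. World frame = base frame: x ahead of the robot, y to its left, z up, the work surface at z = 0. Lengths are in mm, angles in rad, forces in N, time in s.
With the tool pointing down it reaches from about 325 to 925 mm from the base axis. Payload 3.1 kg.
Tool frame: the origin (TCP) lies at the very end of the fingers, on their centre line; the grasp point (between the pads) lies 19 mm behind it (env.hold_point_z is the distance from the TCP to the grasp point, in mm); z points along the fingers, y is the line along which they close (so a half turn about z gives the same grasp; the last joint's range is limited). The gripper opens to 85 mm and grips with 20 to 120 N. Pads are 22 mm wide; open, the fingers measure 114 mm over their backs; the gripper's body (76 mm by 85 mm) begins 54 mm behind the grasp point. The pads swing forward as they close: fully open they stand 13 mm farther back than shut.
Start: joints at [1.029, 0.217, 1.613, -0, 1.311, -0.112], TCP at [260.414, 568.176, 200.4] pointing down, gripper open.
Joint ranges: [-2.75, 2.75], [-0.78, 2.1], [0.31, 2.55], [-1.13, 4.27], [0.13, 2.63], [-2.58, 2.58]. Speed limits (rad/s): [2.79, 2.79, 3.14, 3.14, 3.14, 3.14].

## Interface

Orientations are given as a 3x3 rotation matrix whose columns are the frame's x, y, z axes.
In Python, from bench import env, optics, order, telemetry gives the robot as it stands. The module is installed in compiled form; this text tells all that it offers. Calls block until the motion is done:
- env.move_to(position, orientation): joint-space move of the TCP to a pose.
- env.move_l(position, orientation=None, feed=150): straight line of the TCP; orientation=None keeps the orientation; feed is the mean speed in mm/s.
- env.goto_joints(angles): joint-space move.
- env.move_gripper(opening, f_grip=None): finger opening in mm; f_grip is the grip in N (None keeps the last); returns when the fingers have stopped.
- env.pause(seconds).
- env.solve_ik(position, orientation): joint angles nearest the present ones, or None.
- optics.read_camera(name): name is "scene" or "side" or "wrist"; returns a dict with "image" (480x640x3 uint8, red, green, blue), "z_map" (480x640 float32, mm along the optical axis (not along the pixel's ray), 0 where there is no reading), "mtx" (3x3 intrinsics, pixels), "rvec" (rotation vector, rad) and "tvec" (3), from world to camera coordinates, as OpenCV has them. Camera axes: x right, y down, z forward; pixel columns grow to the right and rows downward; lengths in mm; the calibration is good to about 2 mm. The wrist camera is an equidistant fisheye: a pixel r from the principal point sees the ray r / f radians off the axis. A picture is of the moment at which its call begins.
A pose or a line that the arm cannot do raises env.MotionError and nothing moves.
- order.finish_job(): hands the job in; it is judged then, once.
Readings, each from a call of its own:
- telemetry.current_clock(): time.
- telemetry.current_joints(): joint angles.
- telemetry.current_joint_velocities(): joint speeds.
- telemetry.current_tau(): joint torques, N m.
- telemetry.current_eef_pos(): TCP position.
- telemetry.current_ee_rot(): TCP orientation.
- telemetry.current_wrist_force(): force on the tool from outside, world axes, zero at the start.
- telemetry.current_wrist_torque(): the same for the moment, N m.
- telemetry.current_gripper_width(): finger opening in mm.
- telemetry.current_finger_force(): force on a finger pad.
Only numpy, scipy, OpenCV 4.12 (cv2) and the standard library are available. Lean on these libraries where they do the work, as an engineer would, in place of code of your own. Each camera call takes 0.05 s, during which the arm holds its last target. There are 200 camera calls.

## Task

The jam jar and the salt shaker stand in each other's wells: swap them, so that the jam is in the large well of the light wooden breakfast caddy and the shaker is beside the garlic in the dark wooden cook's rack. The yellow-capped spice jar in the caddy's small well is used up: put it through the sprung flaps into the grey recycling bin so that they close behind it, and stand the new black-capped spice jar from the worktop in that small well. Do not knock over the jam, the shaker or the new jar, leave those three upright on the bottom of their wells, and leave the garlic in its own.

Things in the scene. Friction and masses are not known exactly. Their poses are not given: they have to be found in the camera images.
- jam: Jar of strawberry jam: glass, red contents, label with strawberries, whitish lid; loose, 65 mm across, 97 mm tall (lid is the top 11 mm, 61 mm across; body collider 62 mm across). Origin: centre of its underside, z up. Starts in the wrong place, the left (+y) well of the cook's rack. About 0.33 kg.
- shaker: Salt shaker: small clear glass with grey salt and a grey domed cap; loose, 44 mm across up to 66 mm height, dome above it 34 mm across, 90 mm tall; its foot is slightly rounded, so it may lean by 0.045 rad. Origin: centre of its underside, z up. Starts in the wrong place, the large well of the breakfast caddy. About 0.1 kg.
- empty_jar: Used-up spice jar with a yellow cap and a brown and red label; loose, 44 mm across, 100 mm tall, cap is the top 20 mm. Origin: centre of its underside, z up. Starts in the small well of the breakfast caddy. About 0.11 kg.
- fresh_jar: New spice jar with a black cap and a green and white label; loose, 40 mm across, 105 mm tall, cap is the top 21 mm. Origin: centre of its underside, z up. Starts standing on the worktop in front of the other things. About 0.11 kg.
- garlic: Bulb of garlic, 56 mm across and 56 mm tall, loose; stays in the right (-y) well of the cook's rack. Origin: centre of its underside.
- breakfast_caddy: Fixed light wooden block, 100 (x) x 154 (y) x 32 mm high; steel wire loops at its ends (36 mm high, 9 mm out). Two round wells, 24 mm deep (floor 8 mm above the origin), mouths chamfered 3 mm: large, 80 mm across, at (0, +32 mm); small, 56 mm across, at (0, -43 mm). Origin: centre of the underside, on the worktop; x away from the robot, y to its left, turned up to 0.15 rad.
- cooks_rack: Fixed dark wooden block, 100 (x) x 166 (y) x 32 mm high; brass wire loops at its ends (36 mm high, 9 mm out). Two round wells, 74 mm across, 24 mm deep (floor 8 mm above the origin), mouths chamfered 3 mm: left at (0, +40 mm), where the shaker belongs; right at (0, -40 mm), where the garlic stays. Origin: centre of the underside, on the worktop; axes as for the caddy.
- bin: Counter-top recycling bin, fixed: grey, 134 (x) x 130 (y) mm outside, 164 mm tall with its green lid rim. The lid opening, 108 (x) x 104 (y) mm, is centred at (0, 0) and closed by two light grey sprung flaps that meet in the middle, their top 158 mm above the origin. Origin: centre of the underside, on the worktop; axes as for the caddy, turned up to 0.15 rad.
- flap_left (a joint): Hinge angle of the bin's left (+y) flap, rad: 0 shut (level), up to 1.45 pushed down into the bin. Hinged at the opening's left edge, 49 mm long; a light spring (about 0.01 N m) shuts it: 0.2 to 0.4 N at its free edge opens it, and a jar let go between the flaps falls in by its own weight.
- flap_right (a joint): The same for the right (-y) flap, hinged along the opening's right edge.

How it is judged:
By the outcome, as a careful person would: the job done as asked, in the order asked, and still so for the second after the job is handed in, with the robot touching nothing.
It also fails if it takes over 120 s, if anything falls off the work surface, if the arm or the gripper's body presses on something with over 40 N, if the wrist force passes 120 N, or if a joint passes its speed limit or range.

## Working session

There is one attempt and no reset: what is moved stays moved. The work goes in short steps, each a Python script; the robot and the scene stay as the last script left them, time stands still between calls to the robot, and variables do not carry over. Pictures are saved under pics/ and viewed, at most 14 in all, crops included, and the job is handed in when it is done.

```bash
mkdir -p pics
cat > h.py <<'E'
import numpy as np, cv2
from bench import env, optics, order, telemetry
def cap(name, fn):
    d=optics.read_camera(name); cv2.imwrite(f'pics/{fn}.png', d['image'][:,:,::-1]); np.savez(f'pics/{fn}.npz', **d); return d
def cloud(d):
    z=d['z_map'].astype(float); K=d['mtx']; v,u=np.mgrid[:480,:640]
    P=np.stack([(u-K[0,2])/K[0,0]*z,(v-K[1,2])/K[1,1]*z,z],-1)
    R=cv2.Rodrigues(np.array(d['rvec'],float))[0]
    W=(P-np.array(d['tvec']).reshape(3))@R; W[z==0]=np.nan; return W
E
python3 - <<'E'
from h import *
for n in('scene','side'):
    d=cap(n,n+'0'); print(n,d['mtx'].tolist(),d['rvec'],d['tvec'])
E
```

```text
scene [[537.4775496722249, 0.0, 320.8411485795915], [0.0, 537.4775496722249, 237.72664487282128], [0.0, 0.0, 1.0]] [ 2.1605091  -0.72185516  0.34856329] [-442.38163953  283.05829252  845.80888996]
side [[544.6665941967003, 0.0, 317.9360919191723], [0.0, 544.6665941967003, 237.83121431814703], [0.0, 0.0, 1.0]] [ 2.14634579 -0.58538328  0.28210099] [-457.45839906  250.56314953  999.59749773]
```

View pics/scene0.png

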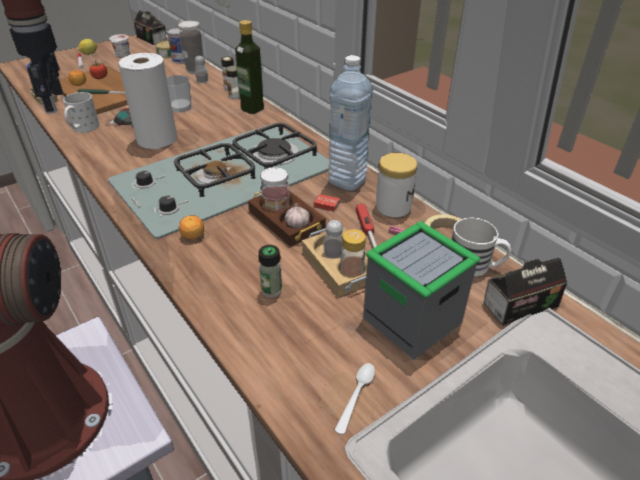

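View pics/side0.png

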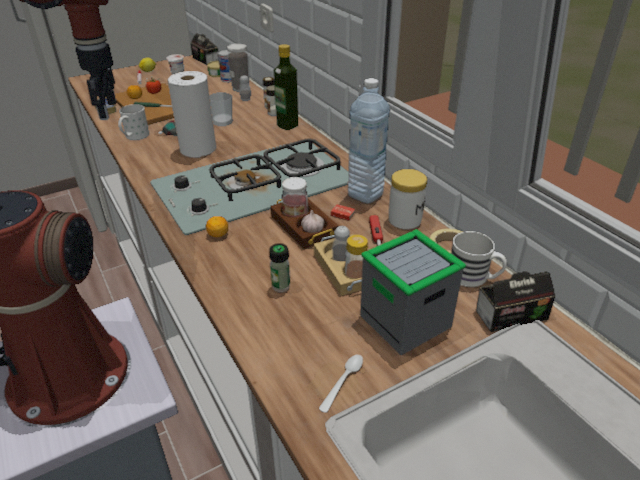

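The scene view shows the jam at (274,185) and garlic at (297,215) in the rack. In the caddy, the shaker is at (334,235) and the yellow-capped jar at (352,250). The new jar is at (270,270) and the bin lid at (421,258). I'll locate these by depth.

```bash
cat > rough.py <<'E'
from h import *
S=np.load('pics/scene0.npz'); W=cloud(S)
for n,(u,v) in dict(jamlid=(274,176),garlic=(297,212),shk=(334,226),yel=(353,238),blk=(269,252),rack_l=(252,212),rack_front=(288,236),cad_l=(305,243),cad_near=(343,287),lidNW=(422,230),lidW=(371,259),lidE=(472,261),lidS=(421,290),bottle=(351,62),yjar=(397,160),mug=(475,225),board=(345,205),redknife=(363,215),table=(240,260)).items():
    print(n,np.round(np.nanmedian(W[v-1:v+2,u-1:u+2].reshape(-1,3),0)))
# ortho height map fused from both cameras, 1 mm/px ; rows = x descending, cols = y descending
X0,X1,Y0,Y1=300,900,-300,300
H=np.full((600,600),-20.); C=np.zeros((600,600,3),np.uint8)
for f in('side0','scene0'):
    d=np.load(f'pics/{f}.npz'); P=cloud(d).reshape(-1,3); c=d['image'].reshape(-1,3)
    m=np.isfinite(P[:,0])&(P[:,0]>X0)&(P[:,0]<X1)&(P[:,1]>Y0)&(P[:,1]<Y1)
    for p,cc in zip(P[m],c[m]):
        r,q=int(X1-p[0]),int(Y1-p[1])
        s=(slice(max(r-1,0),r+2),slice(max(q-1,0),q+2))
        k=H[s]<p[2]; H[s][k]=p[2]; C[s][k]=cc
for g in range(0,600,100): C[g,::4]=C[::4,g]=255
cv2.imwrite('pics/top.png',C[:,:,::-1])
E
python3 rough.py
```

```text
jamlid [593. 226. 107.]
garlic [598. 145.  52.]
shk [596.  13.  96.]
yel [591. -53. 110.]
blk [444.  13. 106.]
rack_l [547. 259.   8.]
rack_front [550. 113.  28.]
cad_l [563.  68.  33.]
cad_near [552. -74.  20.]
lidNW [ 663. -155.  161.]
lidW [ 541. -157.  158.]
lidE [ 666. -267.  165.]
lidS [ 550. -264.  165.]
bottle [803. 223. 318.]
yjar [831.  82. 131.]
mug [ 851. -136.   73.]
board [744. 154.   3.]
redknife [737.  80.  20.]
table [443. 135.   1.]
```

View pics/top.png

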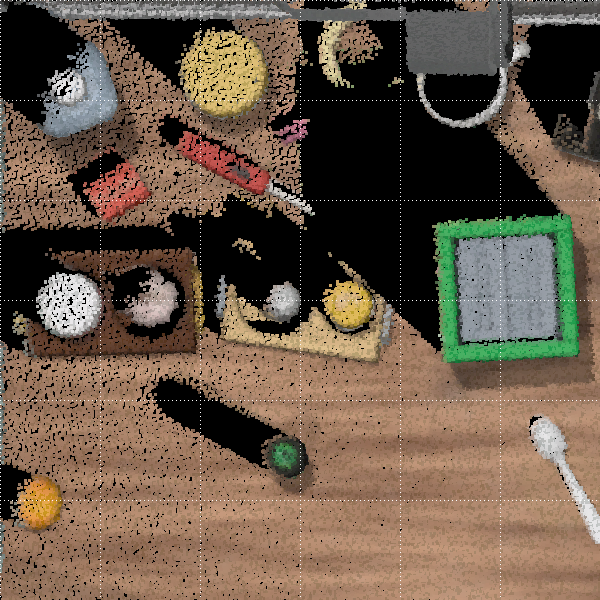

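Reading the ortho map as x=900-row, y=300-col: jam (597,231), garlic (600,152), shaker (600,15), yellow cap (595,-50), black cap (444,13), bin centre about (611,-207). All heights match the given sizes. Next I'll take a wrist view from above to get accurate fits.

```bash
cat >> h.py <<'E'
def fcloud(d):
    z=d['z_map'].astype(float); K=d['mtx']; v,u=np.mgrid[:480,:640]
    a=(u-K[0,2])/K[0,0]; b=(v-K[1,2])/K[1,1]; th=np.hypot(a,b)+1e-9
    t=np.where(th<1.45,np.tan(np.minimum(th,1.45)),np.nan); P=np.stack([a/th*t*z,b/th*t*z,z],-1)
    R=cv2.Rodrigues(np.array(d['rvec'],float))[0]
    W=(P-np.array(d['tvec']).reshape(3))@R; W[z==0]=np.nan; return W
def down(yaw):  # tool y (closing line) at world angle yaw, z down
    c,s=np.cos(yaw),np.sin(yaw); y=np.array([c,s,0]); z=np.array([0,0,-1.]); return np.stack([np.cross(y,z),y,z],1)
def ortho(Ps,Cs,fn,X0=400,X1=720,Y0=-300,Y1=300):
    H=np.full((X1-X0,Y1-Y0),-20.); C=np.zeros(H.shape+(3,),np.uint8)
    for P,c in zip(Ps,Cs):
        P=P.reshape(-1,3); c=c.reshape(-1,3)
        m=np.isfinite(P[:,0])&(P[:,0]>X0)&(P[:,0]<X1)&(P[:,1]>Y0)&(P[:,1]<Y1)
        for p,cc in zip(P[m],c[m]):
            r,q=int(X1-p[0]),int(Y1-p[1]); s=(slice(max(r-1,0),r+2),slice(max(q-1,0),q+2))
            k=H[s]<p[2]; H[s][k]=p[2]; C[s][k]=cc
    cv2.imwrite(f'pics/{fn}.png',C[:,:,::-1]); return H
def circ(P,c,r,z0,z1):
    P=P.reshape(-1,3); m=(np.hypot(P[:,0]-c[0],P[:,1]-c[1])<r)&(P[:,2]>z0)&(P[:,2]<z1)
    (x,y),R=cv2.minEnclosingCircle(P[m][:,:2].astype(np.float32)); return np.round([x,y,R,*P[m].mean(0)],1),m.sum()
E
python3 - <<'E'
from h import *
W=cloud(np.load('pics/scene0.npz')).reshape(-1,3)
m=(W[:,2]>180)&(W[:,0]<750)&(W[:,0]>200)&(W[:,1]<700); print('tall',W[m].min(0),W[m].max(0))
print(telemetry.current_joints(),telemetry.current_ee_rot().round(2).tolist())
p=telemetry.current_eef_pos(); env.move_l([p[0],p[1],360])
print(env.solve_ik([560,20,390],down(0)),env.solve_ik([560,20,390],down(np.pi)))
for y in (0,np.pi):
    try: env.move_to([520,20,390],down(y)); break
    except env.MotionError as e: print(e)
d=cap('wrist','wrist1'); print(d['mtx'].tolist(),telemetry.current_clock(),telemetry.current_joints())
P=fcloud(d); ortho([P],[d['image']],'wtop')
for n,c,r,z0,z1 in(('jam',(597,231),45,100,112),('shk',(600,15),30,60,104),('yel',(595,-50),35,100,114),('blk',(444,13),30,98,112),('gar',(600,152),38,30,70)):
    print(n,*circ(P,c,r,z0,z1), *circ(W,c,r,z0,z1))
E
```

```text
tall [217.60637124 492.60174998 180.05268342] [563.80631253 699.82669237 465.88520473]
[ 1.02882115e+00  2.17697880e-01  1.61478684e+00  3.68768988e-06
  1.31130007e+00 -1.12188518e-01] [[-0.91, 0.42, -0.0], [0.42, 0.91, -0.0], [0.0, -0.0, -1.0]]
[-8.95484461e-02 -1.01448075e-02  1.51314252e+00 -4.44089210e-16
  1.63859494e+00 -8.95484461e-02] None
[[371.64829954431775, 0.0, 312.5153485757873], [0.0, 371.64829954431775, 240.35217076601984], [0.0, 0.0, 1.0]] 3.5417 [-9.50232665e-02 -9.89851922e-02  1.59821123e+00  2.93240093e-04
  1.64254712e+00 -9.65239224e-02]
jam [597.9 234.6  30.7 597.1 233.8 105. ] 1685 [596.4 231.2  32.1 593.8 229.3 106. ] 373
shk [603.4  24.5  18.6 600.6  26.5  88.3] 654 [600.5  20.3  18.5 596.   14.2  82.5] 339
yel [597.5 -44.4  22.4 597.3 -43.3 108.4] 884 [596.7 -47.   24.5 593.4 -50.2 108.4] 342
blk [445.5  19.3  20.3 446.4  19.8 104.8] 755 [445.1  16.1  22.3 442.3  13.6 105.2] 296
gar [600.  152.   38.  600.5 150.9  43.9] 1190 [599.9 152.1  37.8 597.5 145.4  43.6] 394
```

View pics/wtop.png

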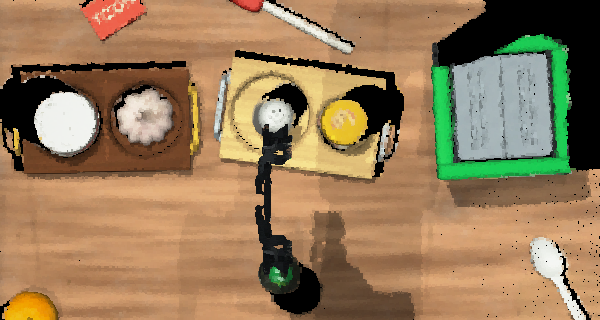

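The wrist ortho view (x=720-row, y=300-col) shows the caddy with its large well at about px (273,115), turned about -0.145 rad. The rack is nearly square to the axes and the bin rim is centred at about (500,110). I'll fit the block templates to the height points.

```bash
cat > fit.py <<'E'
from h import *
from scipy.optimize import differential_evolution as DE
Pw=fcloud(np.load('pics/wrist1.npz')).reshape(-1,3); Ps=cloud(np.load('pics/scene0.npz')).reshape(-1,3)
def fit(P,c,zr,sx,sy,holes,rect=None):
    m=(abs(P[:,0]-c[0])<110)&(abs(P[:,1]-c[1])<120)&(P[:,2]>zr[0])&(P[:,2]<zr[1]); Q=np.unique(np.round(P[m][:,:2]/2).astype(int),axis=0)*2.
    def f(p):
        a,b=np.cos(p[2]),np.sin(p[2]); D=Q-p[:2]; x=D[:,0]*a+D[:,1]*b; y=-D[:,0]*b+D[:,1]*a
        s=np.maximum(abs(x)-sx/2,abs(y)-sy/2)
        for hy,r in holes: s=np.maximum(s,r-np.hypot(x,y-hy))
        if rect: s=np.maximum(s,-np.maximum(abs(x)-rect[0]/2,abs(y)-rect[1]/2))
        return -np.sum(1/(1+np.exp(np.clip(s/1.0,-30,30))))
    r=DE(f,[(c[0]-25,c[0]+25),(c[1]-25,c[1]+25),(-.2,.2)],seed=1,tol=1e-8,popsize=20); return r.x.round(3),round(-r.fun/len(Q),2)
for P in(Pw,Ps):
    print('caddy',*fit(P,(600,0),(29,34.5),94,148,[(32,43),(-43,31)]))
    print('rack',*fit(P,(600,192),(29,34.5),94,160,[(40,40),(-40,40)]))
    print('bin',*fit(P,(611,-205),(160,168),134,130,[],(108,104)))
E
python3 fit.py
```

```text
caddy [ 6.02878e+02 -2.53400e+00 -1.11000e-01] 0.54
rack [6.00204e+02 1.93989e+02 6.00000e-03] 0.56
bin [ 6.11555e+02 -2.01390e+02  4.70000e-02] 0.7
caddy [ 5.97134e+02 -6.48900e+00 -1.62000e-01] 0.45
rack [5.95351e+02 1.91289e+02 3.40000e-02] 0.47
bin [ 6.09837e+02 -2.07927e+02  4.70000e-02] 0.52
```

```bash
cat >> h.py <<'E'
def rectify(d,z,X0,X1,Y0,Y1,fn,s=2):
    R=cv2.Rodrigues(np.array(d['rvec'],float))[0]; K=d['mtx']
    r,c=np.mgrid[:int((X1-X0)*s),:int((Y1-Y0)*s)]
    W=np.stack([X1-r/s,Y1-c/s,np.full(r.shape,z)],-1); P=W@R.T+np.array(d['tvec']).reshape(3)
    rho=np.hypot(P[...,0],P[...,1])+1e-9; th=np.arctan2(rho,P[...,2])
    u=K[0,0]*th*P[...,0]/rho+K[0,2]; v=K[1,1]*th*P[...,1]/rho+K[1,2]
    I=cv2.remap(d['image'],u.astype(np.float32),v.astype(np.float32),cv2.INTER_CUBIC)
    if fn: cv2.imwrite(f'pics/{fn}.png',I[:,:,::-1])
    return I
E
python3 - <<'E'
from h import *
d=np.load('pics/wrist1.npz')
a=rectify(d,32,530,670,-100,300,None); b=rectify(d,164,530,695,-290,-110,None,1.5)
I=np.zeros((540,800,3),np.uint8); I[:280]=a; I[285:285+b.shape[0],:b.shape[1]]=b
cv2.imwrite('pics/rect.png',I[:,:,::-1])
E
```

```text
(no output)
```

View pics/rect.png

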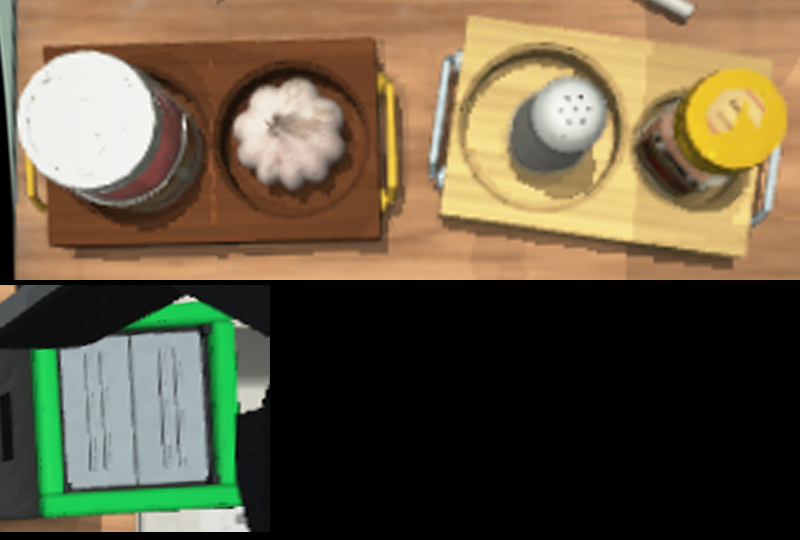

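From the rectified crop (0.5 mm/px):

| Block | Corner px, centre | Position | Yaw |
|---|---|---|---|
| Caddy | (469,16), (771,65), (744,257), (442,215) | centre (601,-3) | -0.143 |
| Rack | centre (213,142) | (599,193.6) | +0.02 |

- Caddy wells: large (606,29), small (595,-45.5).
- Rack left well: (598,233.6).
- Bin flap meeting line at (134,410), so the bin is at about (611,-202), yaw 0.047.

I'll start with the jam.

```bash
cat >> h.py <<'E'
SAFE=260
def line(x,y,z,yaw=None,feed=250): env.move_l([x,y,z],None if yaw is None else down(yaw),feed)
def pick(x,y,z,f,yaw=0,up=SAFE):
    p=telemetry.current_eef_pos(); env.move_gripper(85)
    if p[2]<200: line(p[0],p[1],SAFE)
    env.move_to([x,y,SAFE],down(yaw)); line(x,y,z+30); line(x,y,z,feed=60)
    env.move_gripper(0,f); w=telemetry.current_gripper_width()
    line(x,y,z+40,feed=80); line(x,y,up)
    print('picked w',round(w,1),round(telemetry.current_gripper_width(),1),'ff',telemetry.current_finger_force(),'F',np.round(telemetry.current_wrist_force(),1),'t',telemetry.current_clock())
def place(x,y,z,yaw=0,wopen=85):
    env.move_to([x,y,SAFE],down(yaw)); line(x,y,z+35); line(x,y,z,feed=40)
    print('at',np.round(telemetry.current_eef_pos(),1),'F',np.round(telemetry.current_wrist_force(),1))
    env.move_gripper(wopen); line(x,y,z+70,feed=120); line(x,y,SAFE)
    print('t',telemetry.current_clock())
E
python3 - <<'E'
from h import *
env.move_gripper(85); 
pick(598,234,47,40)
cap('wrist','w2'); cap('scene','s2')
E
```

```text
picked w 59.6 59.5 ff 44.04306656834251 F [-0.3  0.5 -4.4] t 8.3833
```

View pics/s2.png

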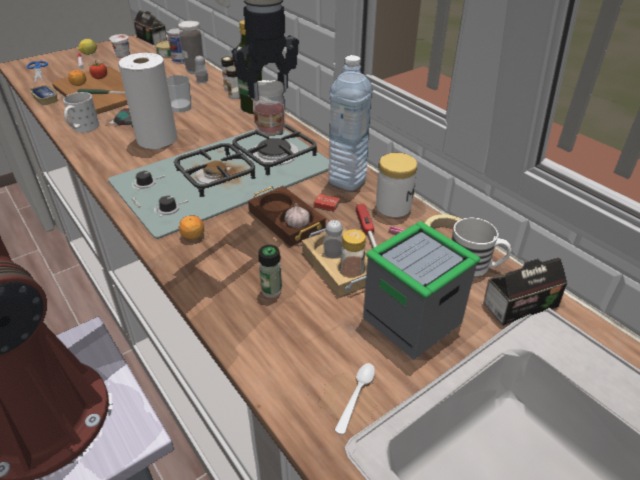

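The jam is at about (268,105), held upright clear of the rack, with the garlic still in place. Next: jam to the worktop, shaker to the rack, then jam to the caddy.

Run:
```python
from h import *
place(455,150,40)
d=optics.read_camera('side'); d2=optics.read_camera('scene')
for q in(d,d2): print('jam',*circ(cloud(q),(455,150),50,90,104))
pick(602,24,39,25)
cap('side','s3')
```

```text
at [455.5 150.   40. ] F [-0.2  0.2 -4.3]
t 12.9667
jam [451.7 146.9  32.5 451.6 143.6  96.7] 390
jam [452.7 147.8  32.3 451.5 144.7  97.6] 510
picked w 33.0 32.2 ff 24.94330376975995 F [-0.3  0.2 -1.6] t 17.7
```

View pics/s3.png

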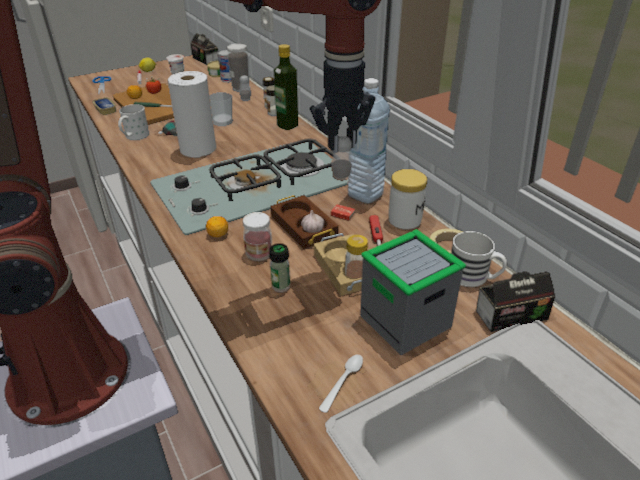

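The picture shows the jam standing at (257,238) and the shaker held at about (342,165). The width of 33 mm is too small for a 44 mm body, so I'll look closer before placing it.

Run:
```python
from h import *
a=cv2.imread('pics/s3.png')[90:200,290:410]; d=cap('wrist','w3'); b=d['image'][:,:,::-1]
s=optics.read_camera('scene'); c=s['image'][:,:,::-1]
W=cloud(s); 
for q,f in((s,0),(dict(np.load('pics/s3.npz')),0)):
    P=cloud(q).reshape(-1,3); m=(abs(P[:,0]-602)<60)&(abs(P[:,1]-24)<40)&(P[:,2]>200)&(P[:,2]<250); Q=P[m]
    print(m.sum()); 
    for z in range(200,250,10):
        k=(Q[:,2]>=z)&(Q[:,2]<z+10); print(z,k.sum(),Q[k].min(0).round() if k.any() else'',Q[k].max(0).round() if k.any() else'')
I=np.hstack([cv2.resize(a,(400,367),interpolation=cv2.INTER_CUBIC),cv2.resize(b,(400,300))[0:300] if 0 else cv2.resize(b[60:420,100:540],(400,367))])
cv2.imwrite('pics/c3.png',I)
```

```text
200
200 0  
210 0  
220 19 [581.   6. 227.] [604.  31. 230.]
230 82 [578.   3. 230.] [611.  32. 240.]
240 99 [578.   2. 240.] [612.  35. 250.]
170
200 0  
210 0  
220 14 [581.   5. 226.] [611.  23. 230.]
230 75 [579.   2. 230.] [613.  28. 240.]
240 81 [578.   0. 240.] [615.  32. 250.]
```

View pics/c3.png

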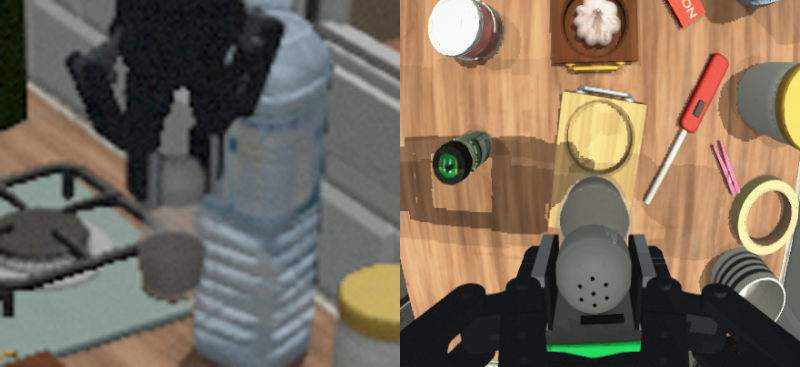

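Run:
```python
from h import *
from scipy.optimize import least_squares
Ps=[cloud(optics.read_camera(n)).reshape(-1,3) for n in('scene','side')]
print(telemetry.current_gripper_width(),telemetry.current_eef_pos())
for P in Ps:
    Q0=P[(abs(P[:,0]-600)<35)&(abs(P[:,1]-15)<40)]
    for z in range(224,330,10):
        Q=Q0[(Q0[:,2]>=z)&(Q0[:,2]<z+10)]
        if len(Q)<20: continue
        f=least_squares(lambda p:np.hypot(Q[:,0]-p[0],Q[:,1]-p[1])-p[2],[605,24,22],loss='soft_l1')
        g=least_squares(lambda p:np.hypot(Q[:,0]-p[0],Q[:,1]-p[1])-22,[605,24],loss='soft_l1')
        print(z,len(Q),f.x.round(1),round(f.cost/len(Q),2),g.x.round(1),round(g.cost/len(Q),2))
```

```text
32.410364225018306 [600.89092527  24.08284632 257.67913519]
224 51 [600.4  24.9  19.3] 0.5 [602.2  27.4] 0.57
234 85 [599.8  24.2  19.9] 0.44 [601.4  26. ] 0.51
244 102 [600.1  23.8  21.1] 0.42 [600.9  24.7] 0.44
254 123 [600.   23.6  21.1] 0.58 [600.7  24.5] 0.6
264 123 [599.9  23.4  19.8] 0.51 [601.6  25.4] 0.61
274 110 [599.9  22.5  18. ] 0.48 [602.8  26.1] 0.75
284 91 [600.9  28.8  23. ] 0.92 [600.5  27.9] 0.93
294 137 [600.4  39.8  33.7] 0.9 [597.3  26.8] 1.99
304 208 [596.7  39.4  31.2] 2.31 [595.   28.8] 2.77
314 169 [592.5  38.5  27.5] 4.15 [593.5  30.1] 4.47
324 113 [595.3  22.   24.1] 2.05 [596.6  19.7] 2.39
224 46 [599.6  23.1  18. ] 0.7 [601.8  27.2] 0.87
234 82 [599.8  23.1  20. ] 0.65 [601.3  25. ] 0.72
244 75 [600.2  23.2  20.8] 0.66 [601.1  24.4] 0.69
254 105 [599.8  22.5  20.8] 0.75 [600.7  23.7] 0.78
264 97 [599.6  22.3  19.5] 0.68 [601.   24.9] 0.8
274 89 [600.2  22.   18. ] 0.7 [603.   25.8] 0.86
284 77 [600.6  30.   24.3] 1.03 [600.   27.5] 1.06
294 122 [601.3  43.   37.2] 1.11 [598.5  26.2] 2.39
304 183 [598.3  42.3  34.2] 2.71 [595.3  28.5] 3.27
314 133 [594.   34.7  25.6] 4.03 [594.   29.4] 4.34
324 87 [596.   23.5  24. ] 2.35 [597.1  19.6] 2.5
```

Run:
```python
from h import *
for i in range(3):
    print(telemetry.current_clock(),telemetry.current_eef_pos().round(2),telemetry.current_joints().round(4),telemetry.current_gripper_width().round(2),np.round(telemetry.current_wrist_force(),1),np.round(telemetry.current_wrist_torque(),2),np.round(telemetry.current_finger_force(),1)); env.pause(.3)
print(telemetry.current_ee_rot().round(3).tolist())
```

```text
Traceback (most recent call last):
AttributeError: 'float' object has no attribute 'round'
```

Run:
```python
from h import *
for i in range(3):
    print(telemetry.current_clock(),telemetry.current_eef_pos().round(2),telemetry.current_joints().round(4),telemetry.current_gripper_width(),np.round(telemetry.current_wrist_force(),1),np.round(telemetry.current_wrist_torque(),2),telemetry.current_finger_force()); env.pause(.3)
print(telemetry.current_ee_rot().round(3).tolist())
```

```text
17.95 [600.89  24.08 257.68] [-0.0766  0.1291  1.6065  0.      1.4099 -0.0766] 32.410364225018306 [ 0.4  0.  -0.5] [ 0.02 -0.01 -0.  ] 24.942404946195893
18.25 [602.    23.99 259.88] [-0.0766  0.1275  1.6042  0.      1.4101 -0.0766] 32.25870830486402 [-0.6  0.1 -1.1] [ 0.01  0.   -0.01] 24.94259956285532
18.55 [602.04  23.98 260.1 ] [-0.0766  0.1272  1.6041  0.      1.4101 -0.0766] 32.30971313767941 [ 0.3 -0.1 -1.6] [-0.01 -0.01  0.01] 24.942175293617765
[[0.0, 1.0, -0.0], [1.0, -0.0, -0.0], [-0.0, -0.0, -1.0]]
```

The arm lags about 2 mm before settling, and the shaker hangs upright and centred under the tool, held near the cap. I'll add settle pauses and place it with a force-guarded descent.

```bash
cat >> h.py <<'E'
def place(x,y,z,yaw=0,wopen=85,low=4,thr=2.5):
    env.move_to([x,y,SAFE],down(yaw)); line(x,y,z+35); line(x,y,z+5,feed=60); env.pause(.4)
    fs=[telemetry.current_wrist_force()[2] for _ in range(3)]; f0=np.mean(fs)
    zz=z+5
    while zz>z-low:
        zz-=1; line(x,y,zz,feed=20); env.pause(.2); f=telemetry.current_wrist_force()[2]
        if f-f0>thr: break
    print('at',np.round(telemetry.current_eef_pos(),1),'f0',round(f0,1),'f',round(f,1))
    env.move_gripper(wopen); env.pause(.1); line(x,y,z+70,feed=120); line(x,y,SAFE)
    print('t',telemetry.current_clock())
E
python3 - <<'E'
from h import *
place(598,234,39)
pick(455,150,40,40)
place(606,28.5,47)
cap('side','s4'); cap('wrist','w4')
a=cv2.imread('pics/s4.png')[190:310,230:450]; b=cv2.imread('pics/w4.png')
cv2.imwrite('pics/c4.png',np.vstack([cv2.resize(a,(520,284)),cv2.resize(b[0:300],(520,244))]))
E
```

```text
at [598.4 234.1  39.5] f0 -1.6 f 1.9
t 26.0417
picked w 59.7 59.3 ff 43.989874720573425 F [ 0.1  0.2 -4.5] t 30.3917
at [606.1  28.5  48.9] f0 -3.2 f 5.8
t 36.8333
```

View pics/c4.png

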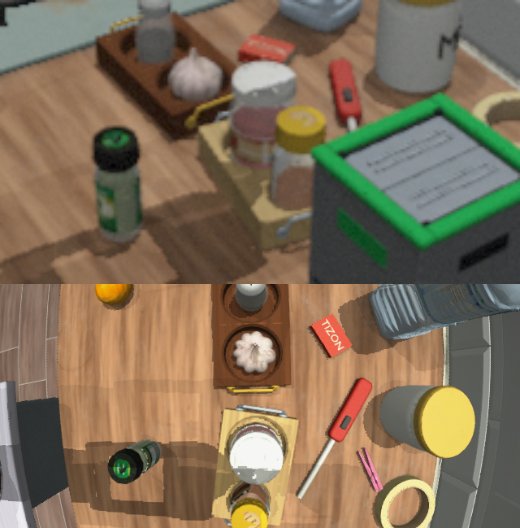

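The shaker now stands beside the garlic and the jam sits in the caddy's large well. Next the empty jar goes into the bin.

Run:
```python
from h import *
P=fcloud(np.load('pics/w4.npz'))
for n,c,z in(('jam',(606,28),(98,112)),('yel',(597,-44),(100,114))): print(n,*circ(P,c,36 if n=='jam' else 28,*z))
pick(597.5,-44.4,66,30,up=300)
x,y=611,-202
env.move_to([x,y,300],down(.047)); line(x,y,235); line(x,y,172,feed=60); env.pause(.3)
print(np.round(telemetry.current_wrist_force(),1),telemetry.current_gripper_width())
cap('side','s5a')
env.move_gripper(70); env.pause(.5); line(x,y,240); line(x,y,300); env.pause(.3)
cap('side','s5'); cap('wrist','w5')
print(telemetry.current_clock())
a=[cv2.resize(cv2.imread(f'pics/{f}.png')[150:360,210:490],(400,300)) for f in('s5a','s5')]
cv2.imwrite('pics/c5.png',np.vstack([np.hstack(a),np.hstack([cv2.resize(cv2.imread('pics/w5.png'),(400,300)),a[0]*0])]))
```

```text
jam [606.1  29.9  30.5 606.2  30.7 104.9] 3434
yel [598.1 -44.3  22.2 598.2 -42.6 108.3] 1589
picked w 42.9 42.3 ff 30.638542771339417 F [-0.1 -0.2 -1.5] t 41.0417
[ 0.5 -0.1 -0.1] 42.61197345398871
45.775
```

View pics/c5.png

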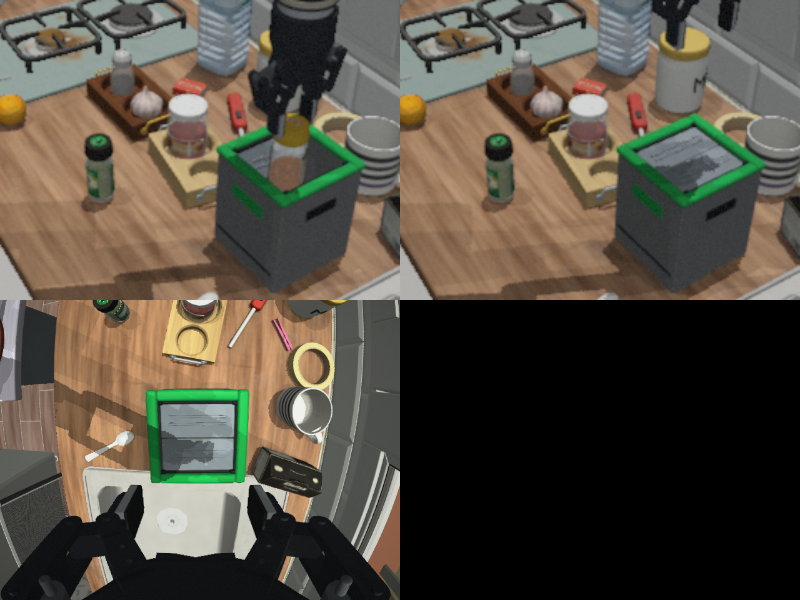

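The yellow jar went through the flaps, and they are shut again in both views. The small well is empty. Now the fresh jar.

Run:
```python
from h import *
env.move_to([520,-20,300],down(0))
d=cap('wrist','w6'); print(*circ(fcloud(d),(446,19.5),30,98,112))
rectify(d,32,530,670,-110,90,'r6',3)
pick(446,19.5,46,30)
```

```text
[445.8  18.7  20.2 446.4  19.2 104.9] 1205
picked w 39.9 39.6 ff 30.403367578983307 F [ 0.1  0.3 -2.3] t 50.9167
```

View pics/r6.png

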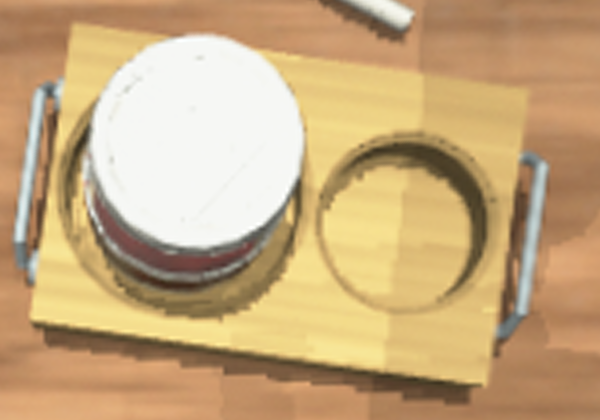

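The small well's mouth spans px 317–500 by 130–312, so its centre is (408,221), which is world (596,-46).

Run:
```python
from h import *
place(596,-46,54)
env.move_to([500,60,330],down(0)); env.pause(.3)
d=cap('wrist','w7'); s=cap('scene','s7'); P=fcloud(d)
for n,c,r,z in(('jam',(606,29),36,(98,112)),('fresh',(596,-46),28,(104,120)),('shk',(598,234),28,(85,108)),('gar',(600,151),30,(40,75))): print(n,*circ(P,c,r,*z),np.nanmax(P.reshape(-1,3)[np.hypot(P[...,0]-c[0],P[...,1]-c[1]).ravel()<15,2]))
b=d['image'][:,:,::-1]; a=s['image'][140:360,210:490,::-1]
cv2.imwrite('pics/c7.png',np.hstack([cv2.resize(a,(400,314)),cv2.resize(b[:377],(400,314))]))
```

```text
at [596.3 -46.1  54.5] f0 -1.0 f 2.8
t 57.7833
jam [605.9  29.7  31.  604.7  30.8 104.9] 2137 107.50891938053527
fresh [595.4 -45.6  20.6 594.7 -44.1 112.5] 884 115.27448414449054
shk [599.5 233.2  17.5 597.4 231.4  93.3] 657 99.30813633595675
gar [602.4 155.4  25.1 601.6 155.1  47.7] 1054 65.4704298841485
```

View pics/c7.png

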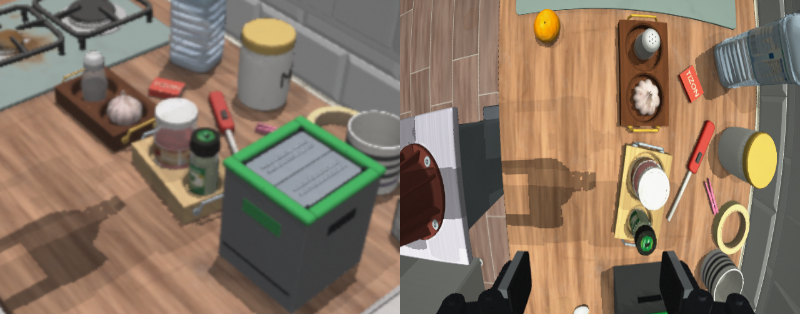

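All heights match jars standing on the well floors (105, 113, 98 mm). The garlic is in its well and the flaps are shut.

```bash
python3 -c "
from h import *
print(order.finish_job())"
```

```text
the job is handed in; nothing more can be done
None
```

The job is done and handed in at about 58 s: the jam and shaker are swapped, the used-up jar is in the bin with the flaps shut, the new jar is in the caddy's small well, and the garlic is still in its own.

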